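# Raise the case lamp to its second stop and hold it

### The arm

A 6-joint arm with a two-finger parallel gripper is mounted at the origin on the work surface. World frame = base frame: x ahead of the robot, y to its left, z up, the work surface at z = 0. Lengths are in m, angles in degrees, forces in N, time in s.
With the tool pointing down it reaches from about 0.375 to 0.925 m from the base axis. Payload 5.7 kg.
Tool frame: the origin (TCP) lies at the very end of the fingers, on their centre line; the grasp point (between the pads) lies 19 mm behind it; z points along the fingers, y is the line along which they close (so a half turn about z gives the same grasp; the last joint's range is limited). The gripper opens to 85 mm and grips with 20 to 120 N. Pads are 22 mm wide; open, the fingers measure 114 mm over their backs; the gripper's body (76 mm by 85 mm) begins 54 mm behind the grasp point. The pads swing forward as they close: fully open they stand 13 mm farther back than shut.
Start: joints at [66.056, 20.558, 86.54, -0, 72.909, -6.595], TCP at [0.179, 0.573, 0.231] pointing down, gripper open.
Joint ranges: [-170.27, 170.27], [-57.76, 135], [12.27, 136.19], [-55.21, 235.2], [11.17, 155.16], [-170.74, 170.74]. Speed limits (degrees/s): [136.94, 136.94, 180, 180, 180, 180].

### API

Orientations are given as [roll, pitch, yaw] about the fixed x, y, z axes, in that order (R = Rz(yaw) Ry(pitch) Rx(roll)).
In Python, from bench import robot gives the robot as it stands.
- The arm moves only by the tool apply_moves, never from a script. Its argument "commands" is a list that holds one entry, the list of rows, each a list of 7 numbers: the closure, from 0 (fully open) to 1 (shut), then the shift along the tool's x, y, z in units of 40 mm (1.0 is 40 mm), then the turn, a rotation vector about the tool's x, y, z in degrees. A call has 1 to 8 rows; each row is the pose to reach, as a shift and turn from the pose commanded when the call began, along the tool's axes at that moment; what a row does not reach only later rows make up. A row lasts 1/12 s, in which the tool goes at most 41.7 mm and 7.16 degrees, less where a joint would pass 70% of its speed; a pose out of reach is approached as far as the arm can. A call with a gripper value outside its range is refused whole. The fingers move at their own pace and stop on an object; "squeeze" is the grip in N (left out, the last holds). Time passes only in rows, so rows that repeat a pose let the fingers close. It gives the time, the measured TCP pose, the force and the opening at its end, in the units of the state.
- robot.state(): the state, without advancing time (a new reading comes with each control period).
- robot.capture(name): name is "side" or "top"; returns a dict with "frame" (384x512x3 uint8, blue, green, red), "mtx" (3x3 intrinsics, pixels), "dist_coeffs" ([k1, k2, p1, p2, k3] as OpenCV has them; the pictures are not rectified), "R" (3x3) and "t" (3): a world point X has camera coordinates R X + t. Camera axes: x right, y down, z forward; pixel columns grow to the right and rows downward; lengths in m; the calibration is good to about 2 mm. A picture is of the moment at which its call begins. There is no depth.
- robot.sign_off(): hands the job in, once; it reports no verdict.
The state is a dict: "time": time; "joints": joint angles; "joint_vel": joint speeds; "tau": joint torques, N m; "tcp_pos": TCP position; "eef_rot": TCP orientation; "ft_force": force on the tool from outside, world axes, zero at the start; "wrist_torque": the same for the moment, N m; "grip_width": finger opening in m.
Only numpy, scipy, OpenCV 4.12 (cv2) and the standard library are available. Lean on these libraries where they do the work, as an engineer would, in place of code of your own. Each camera call takes 0.05 s, during which the arm holds its last target. There are 200 camera calls.

### The job

Lift the lid of the dark grey lamp case by its handle and swing it back, without slamming it, until it rests on its stop. Then squeeze in the orange release button on the lamp's grip, draw the lamp straight up past its first stop to the second, fully extended, and finish while holding it there with the button still squeezed in, so that I can look a lens over in its light. Leave the other things on the worktop and in the case where they are.

Things in the scene. Friction and masses are not known exactly. Their poses are not given: they have to be found in the camera images.
- case: dark grey hard case, 270 (own x) x 200 (own y) x 140 mm high without lid, fixed; origin at the centre of its underside, z up. Walls 6 mm, black foam inside up to 85 mm. Lid hinged along the +y long side; latches on the -y side are undone. The lamp stands in it at own x = -55, y = -10 mm, in a black sleeve 52 mm wide whose top is 105 mm above the case's underside
- case_lid (a joint): lid angle in rad: 0 closed, growing as the -y edge swings up and over towards +y; the stop is at 1.745 (100 degrees, just past upright). The lid starts shut or slightly ajar. A friction hinge holds the lid wherever it is left; moving it takes about 1.0 N m near shut and 0.6 N m near upright
- lid_hinge (a point): on the hinge axis at mid length: case x = 0, y = +100, z = 140 mm; the axis runs along the case's x
- lid_handle (a point): centre of the black round bar handle on the lid's top: bar 14 mm thick, 100 mm long along the case's x, held by a post at each end. With the lid shut it lies at case x = 0, y = -45, z = 209 mm (27 mm free below the bar, over the lid's top at z = 175); it turns with the lid, 145 mm from the hinge across the lid
- lid_front (a point): middle of the lower rim of the lid's free (-y) edge; shut: case x = 0, y = -97, z = 140 mm; it turns with the lid. The lid is a hollow shell, 200 mm from hinge to free edge, 35 mm high, walls 6 mm; as it opens, its hollow inside faces the -y side of the case and it can be pushed on at this rim
- lamp (a joint): how far the lamp is drawn up out of its sleeve, in m: 0 stowed, 0.0425 first stop, 0.085 second stop (the end of its travel). With the button out a latch locks it at each of these; with the button squeezed in it slides freely straight up and down and sinks under its own weight (about 0.2 to 0.45 kg)
- lamp_button (a joint): how far the button is squeezed in, in m: 0 out, 0.004 fully in, where it still stands 2 mm proud of the grip. The spring takes about 3 N to start and 6 N at the end; from 0.003 the latch is free
- lamp_grip (a point): centre of the lamp's black grip, a block 34 (case x) x 30 (case y) x 35 mm high on top of the white 34 mm lamp tube; stowed: case x = -55, y = -10, z = 132.5 mm; it rises with the lamp. The button is on the grip's -y face, so fingers closing along the case's y at this point squeeze the button against the back of the grip
- button_face (a point): centre of the orange button's face, 15 mm wide x 20 mm high, 21 mm to the case's -y side of lamp_grip (6 mm proud of the grip) while it is out
- case_lens: black lens 64 mm wide, 72 mm high, standing loose in the foam pocket in the other half of the case (case x = +72 mm); origin at its underside
- lens_pen: black aluminium lens pen, 15 mm thick, 114 mm long, lying on the worktop in front of the case's -y side; origin under its middle
- lens_cap: black lens cap, 58 mm wide, 7 mm thick, on the worktop in front of the case's -y side; origin under its middle
- green_pot: small green ceramic pot with closed lid, 86 mm wide, 82 mm high, on the worktop beyond and left of the case; origin at its underside
- bench_lens: black lens with a red ring, 72 mm wide, 95 mm high, standing on the worktop to the robot's right; origin at its underside
- air_blower: black rubber air blower standing upright, 66 mm wide, 128 mm high; origin at its underside
- stack_tray: three-tier white plastic stacking tray with caps, rings and filters, 250 x 190 x 182 mm, fixed, at the robot's left; origin at its underside

How it is judged:
By the outcome, as a careful person would: the job done as asked, in the order asked, and still so for the second after the job is handed in, while the arm keeps its last pose, push and grip.
It also fails if it takes over 64 s, if anything falls off the work surface, if the arm or the gripper's body presses on something with over 40 N, if the wrist force passes 120 N, or if a joint passes its speed limit or range.

## Working session

There is one attempt and no reset: what is moved stays moved. The work goes in short steps, Python scripts to look and compute and a tool call to move; the robot and the scene stay as the last step left them, time stands still between calls to the robot, and variables do not carry over. Pictures are saved under pics/ and viewed, on a budget of 10 in all, crops included, one or two more only if the job needs it, and the job is handed in when it is done.

Besides the shell and the picture viewer there is one more tool, called after "Call:" as name([rows], argument=value, ...), one row to a line, values as JSON. apply_moves: Moves the arm, as the interface text tells. Its arguments: {"type":"object","properties":{"commands":{"type":"array"},"squeeze":{"type":"number"}},"required":["commands"]}

```bash
mkdir -p pics; ls; python3 - <<'E'
from bench import robot
import cv2,numpy as np
print(robot.state())
for n in("side","top"):
    c=robot.capture(n);cv2.imwrite(f"pics/{n}0.png",c["frame"]);np.savez(f"{n}0.npz",**c)
    print(n,c["mtx"].tolist(),c["dist_coeffs"],(-c["R"].T@c["t"]),c["R"].tolist())
E
```

```text
pics
{'time': 0.0, 'joints': array([ 6.60573172e+01,  2.06004451e+01,  8.66007511e+01,  9.37044039e-04,
        7.29065714e+01, -6.59268222e+00]), 'joint_vel': array([-0.0007329 , -0.03264775, -0.00937046,  0.03363959,  0.0219926 ,
        0.00181528]), 'tau': array([-2.32285784e-03, -5.27627671e+01, -2.78616750e+01, -2.11435977e-04,
        1.31082479e-02, -6.38604902e-06]), 'tcp_pos': array([0.17862547, 0.57207493, 0.23041577]), 'eef_rot': array([-1.79893048e+02, -1.32620440e-02,  1.62649711e+02]), 'ft_force': array([-1.20814359,  0.12603921,  0.17903135]), 'wrist_torque': array([-0.02134879, -0.01673779, -0.0310229 ]), 'grip_width': 0.08526446638247477}
side [[410.3458305505188, 0.0, 250.48906683844098], [0.0, 410.3458305505188, 191.74847331637264], [0.0, 0.0, 1.0]] [-0.03959646  0.          0.          0.          0.        ] [ 0.63222496 -0.32961325  1.31001879] [[0.9996942294652653, 0.024473576041470456, 0.003534352782667294], [0.02434974725666133, -0.9494288998329603, -0.31303650581124154], [-0.00430550605465825, 0.31302684906844175, -0.9497345178416423]]
top [[375.38432800380383, 0.0, 261.9470164278226], [0.0, 375.38432800380383, 184.68079226632048], [0.0, 0.0, 1.0]] [-0.0868709  0.         0.         0.         0.       ] [0.55157293 0.04157433 1.24524118] [[0.008703243014123048, -0.9995877714460716, -0.027359472518914924], [-0.997920548311766, -0.006934757085172495, -0.06408188824710262], [0.06386574056708037, 0.02786030006381468, -0.997569531843356]]
```

View pics/top0.png

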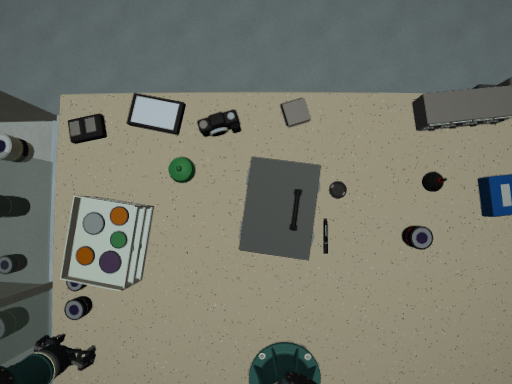

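View pics/side0.png

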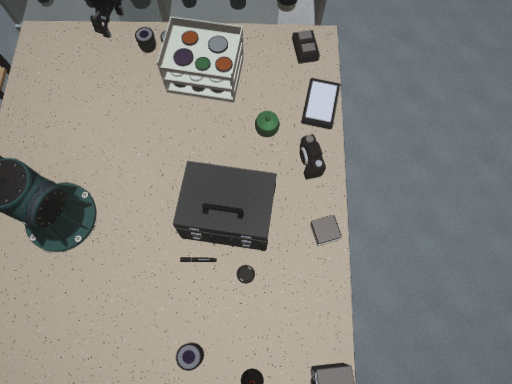

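The top view shows the case at about (280,208), turned a few degrees. Its handle is at (295,210) on the world -y side, so the hinge is towards +y. The pen is at (325,236) and the cap at (338,189), both off the -y side. In the side view the handle is at about (222,211).

```bash
cat > h.py <<'E'
import cv2,numpy as np
def und(c,p):
    return cv2.undistortPoints(np.float64(p).reshape(-1,1,2),c["mtx"],c["dist_coeffs"]).reshape(-1,2)
def ray(c,p):
    d=np.c_[und(c,p),np.ones(len(np.reshape(p,(-1,2))))]@c["R"]
    return -c["R"].T@c["t"],d
def plane(c,p,z):
    o,d=ray(c,p);return o+d*((z-o[2])/d[:,2:])
def tri(a,pa,b,pb):
    Pa=np.c_[a["R"],a["t"]];Pb=np.c_[b["R"],b["t"]]
    X=cv2.triangulatePoints(Pa,Pb,und(a,pa).T,und(b,pb).T);return (X[:3]/X[3]).T
def load(n):return dict(np.load(n))
def proj(c,X):
    return cv2.projectPoints(np.float64(X).reshape(-1,3),cv2.Rodrigues(c["R"])[0],c["t"],c["mtx"],c["dist_coeffs"])[0].reshape(-1,2)
E
python3 - <<'E'
from h import *
T=load("top0.npz");S=load("side0.npz")
def big(c,lo,hi,x0,x1,y0,y1):
    f=c["frame"].max(2);m=np.zeros(f.shape,np.uint8);m[y0:y1,x0:x1]=((f>=lo)&(f<hi))[y0:y1,x0:x1]
    cs=max(cv2.findContours(m,0,2)[0],key=cv2.contourArea);return m,cs
f=T["frame"].max(2)
print(f[205,260],f[180,280],f[210,294],f[240,325]); print(S["frame"].max(2)[180,225],S["frame"].max(2)[211,222])
m,cs=big(T,0,110,225,323,140,275)
r=cv2.approxPolyDP(cv2.convexHull(cs),5,True).reshape(-1,2);print("top hull",r.tolist());print(plane(T,r,.175).round(3))
for c,lim,b in((T,38,(270,310,175,245)),(S,30,(195,250,195,225))):
    m,cs=big(c,0,lim,*b);print(cv2.contourArea(cs),cv2.boundingRect(cs),cv2.minAreaRect(cs))
im=[cv2.resize(T["frame"][145:275,225:350],None,fx=4,fy=4,interpolation=2)[:500],cv2.resize(S["frame"][155:280,165:290],None,fx=4,fy=4,interpolation=2)]
cv2.imwrite("pics/crop.png",np.hstack([cv2.resize(i,(400,400)) for i in im])*1)
E
```

```text
77 79 20 17
69 64
top hull [[252, 157], [320, 165], [308, 260], [239, 249]]
[[ 0.7    0.101  0.175]
 [ 0.678 -0.094  0.175]
 [ 0.408 -0.061  0.175]
 [ 0.437  0.135  0.175]]
158.5 (290, 189, 12, 42) ((295.1326904296875, 209.51792907714844), (6.936947822570801, 40.89853286743164), 7.696051120758057)
6.5 (238, 212, 5, 5) ((240.0, 214.0), (4.0, 4.0), 90.0)
```

View pics/crop.png

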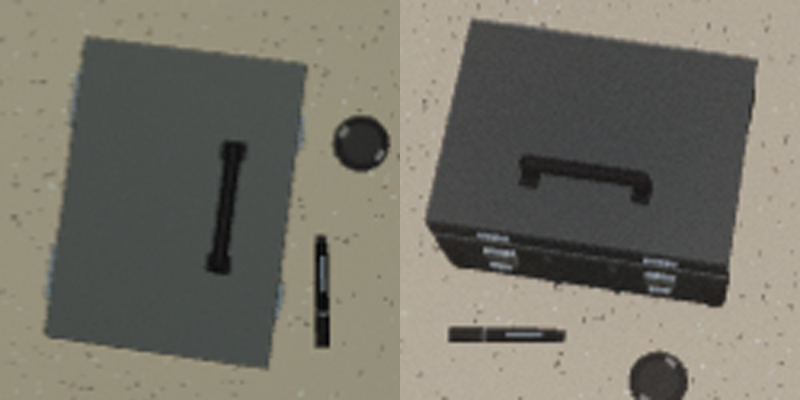

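The crops show the bar's middle at (295.3,210) in the top view and about (222.8,208) in the side view. The lid looks shut or nearly so.

```bash
python3 - <<'E'
from h import *
T=load("top0.npz");S=load("side0.npz")
print("bar",tri(T,[[295.3,210.0],[297.5,191.9],[292.8,227.8]],S,[[222.8,208.1],[242.,210.4],[204.,205.8]]).round(3))
L=np.array([[250.9,157.0],[320.6,165],[308.8,260],[239.4,249.8]])
R=np.array([[187.5,161.2],[276.6,173.7],[266.9,237.8],[173.8,223.7]])
# order: far +y, far -y, near -y, near +y
R=R[[1,2,3,0]]
C=tri(T,L,S,R);print(C.round(3),C.mean(0))
for a,b in((3,0),(2,1)):
    d=C[b]-C[a];print(np.degrees(np.arctan2(d[1],d[0])),np.hypot(*d[:2]))
for a,b in((1,0),(2,3)):
    d=C[b]-C[a];print(np.degrees(np.arctan2(-d[0],d[1])),np.linalg.norm(d),d)
E
```

```text
bar [[ 0.55  -0.021  0.222]
 [ 0.602 -0.026  0.222]
 [ 0.5   -0.015  0.221]]
[[ 0.702  0.105  0.169]
 [ 0.676 -0.094  0.191]
 [ 0.412 -0.061  0.191]
 [ 0.436  0.134  0.179]] [0.55652934 0.0209038  0.18249424]
-6.256047186098509 0.2674046245836922
-7.148293294302606 0.26565426740165554
-7.468463712615242 0.20148742244896667 [ 0.02602993  0.19856144 -0.0222031 ]
-6.97330932776942 0.1964557813903271 [ 0.02380719  0.19464356 -0.01191541]
```

The lid is ajar by about 5° (bar at z 0.222 instead of 0.209). The case centre is about (0.555,0.017) with yaw -7°, and two independent estimates agree to 1 mm. Next, a helper that converts world targets to row numbers.

```bash
cat >> h.py <<'E'
from scipy.spatial.transform import Rotation as Ro
C=np.array([.555,.0173,0.]);YAW=-7.
Rc=Ro.from_euler('z',YAW,degrees=True)
def cw(p): return C+Rc.apply(p)
def tool(tilt,yaw=173.):   # tilt: wrist leans to case +y
    return Ro.from_rotvec(-np.radians(tilt)*Rc.apply([1,0,0]))*Ro.from_euler('xyz',[180,0,yaw],degrees=True)
def hand(deg):  # handle centre in world at lid angle
    t=np.radians(deg);return cw([0,.1-.145*np.cos(t)+.069*np.sin(t),.14+.145*np.sin(t)+.069*np.cos(t)])
def grasp(deg,tilt):
    R=tool(tilt);return hand(deg)+R.apply([0,0,.019]),R
def rows(s,poses,g):
    p0=s["tcp_pos"];R0=Ro.from_euler('xyz',s["eef_rot"],degrees=True)
    for p,R in poses:
        d=R0.inv().apply(np.array(p)-p0)/.04;r=(R0.inv()*R).as_rotvec(degrees=True)
        print([g]+d.round(3).tolist()+r.round(1).tolist())
E
python3 - <<'E'
from h import *; from bench import robot
s=robot.state(); print(hand(5))
h=hand(5)
rows(s,[([.20,.55,.33],Ro.from_euler('xyz',[180,0,163],degrees=True)),([.40,.28,.33],tool(0)),([h[0],h[1],.30],tool(0))],0)
E
```

```text
[ 0.55031601 -0.020848    0.22137502]
[0, -0.673, -0.373, -2.487, -0.1, -0.0, -0.4]
[0, -7.458, -5.325, -2.48, -0.1, -0.0, -10.4]
[0, -13.289, -11.382, -1.72, -0.1, -0.0, -10.4]
```

Call:
apply_moves([
  [[0,-0.67,-0.37,-2.5,0,0,0],[0,-0.67,-0.37,-2.5,0,0,0],[0,-0.67,-0.37,-2.5,0,0,0],[0,-7.46,-5.33,-2.5,0,0,-10.4],[0,-7.46,-5.33,-2.5,0,0,-10.4],[0,-7.46,-5.33,-2.5,0,0,-10.4],[0,-7.46,-5.33,-2.5,0,0,-10.4],[0,-7.46,-5.33,-2.5,0,0,-10.4]],
], squeeze=30)

```text
time: 0.77
tcp_pos: [0.3234, 0.3827, 0.331]
eef_rot: [-180.0, -0.0, 173.1]
ft_force: [0.4, 1.8, 0.0]
grip_width: 0.0856
```

```bash
python3 - <<'E'
from h import *; from bench import robot
s=robot.state(); print(s["tcp_pos"],s["eef_rot"],s["ft_force"])
h=hand(5)
rows(s,[([.40,.28,.33],tool(0)),([h[0],h[1],.30],tool(0))],0)
E
```

```text
[0.32337852 0.38269127 0.33101105] [-1.79971226e+02 -1.79737956e-02  1.73092584e+02] [0.36669052 1.78574973 0.0118528 ]
[0, -2.21, -2.318, 0.026, -0.0, -0.0, 0.1]
[0, -6.846, -9.333, 0.778, -0.0, -0.0, 0.1]
```

Call:
apply_moves([
  [[0,-6.85,-9.33,0,0,0,0],[0,-6.85,-9.33,0,0,0,0],[0,-6.85,-9.33,0,0,0,0],[0,-6.85,-9.33,0,0,0,0],[0,-6.85,-9.33,0.2,0,0,0],[0,-6.85,-9.33,0.4,0,0,0],[0,-6.85,-9.33,0.6,0,0,0],[0,-6.85,-9.33,0.78,0,0,0]],
])

```text
time: 1.43
tcp_pos: [0.4866, 0.0925, 0.3181]
eef_rot: [180.0, 0.0, 173.0]
ft_force: [0.0, 0.2, 0.3]
grip_width: 0.0852
```

```bash
python3 - <<'E'
from h import *; from bench import robot
s=robot.state(); print(s["tcp_pos"],s["eef_rot"],s["ft_force"])
h=hand(5)
rows(s,[([h[0],h[1],.28],tool(0))],0)
E
```

```text
[0.48661042 0.09248148 0.31812673] [1.79991433e+02 3.11127912e-02 1.73040640e+02] [0.02218375 0.20159103 0.3174928 ]
[0, -1.924, -2.62, 0.954, 0.0, 0.0, 0.0]
```

Call:
apply_moves([
  [[0,-1.92,-2.62,0.5,0,0,0],[0,-1.92,-2.62,0.7,0,0,0],[0,-1.92,-2.62,0.95,0,0,0],[0,-1.92,-2.62,0.95,0,0,0],[0,-1.92,-2.62,0.95,0,0,0],[0,-1.92,-2.62,0.95,0,0,0]],
])

```text
time: 1.93
tcp_pos: [0.5488, -0.0187, 0.2794]
eef_rot: [180.0, -0.1, 173.0]
ft_force: [0.3, -0.3, 0.7]
grip_width: 0.0851
```

```bash
python3 - <<'E'
from h import *; from bench import robot
s=robot.state(); print(s["tcp_pos"],s["eef_rot"],s["ft_force"])
ims=[]
for n,w in(("side",(170,140)),("top",(230,130))):
    c=robot.capture(n);np.savez(n+"1.npz",**c)
    ims.append(cv2.resize(c["frame"][w[1]:w[1]+125,w[0]:w[0]+125],(400,400),interpolation=2))
    print(n,proj(c,hand(5)),proj(c,s["tcp_pos"]))
cv2.imwrite("pics/1.png",np.hstack(ims))
p,R=grasp(5,0);rows(s,[(p,R)],0)
E
```

```text
[ 0.5488214  -0.01872873  0.27935796] [ 1.79962153e+02 -1.43046429e-01  1.72963856e+02] [ 0.34291818 -0.28047038  0.70401693]
side [[222.13124152 208.30434783]] [[220.22626098 201.44359116]]
top [[295.19475862 209.43266228]] [[295.7446746  210.04829196]]
[0, -0.048, -0.049, 1.924, 0.0, -0.1, -0.0]
```

View pics/1.png

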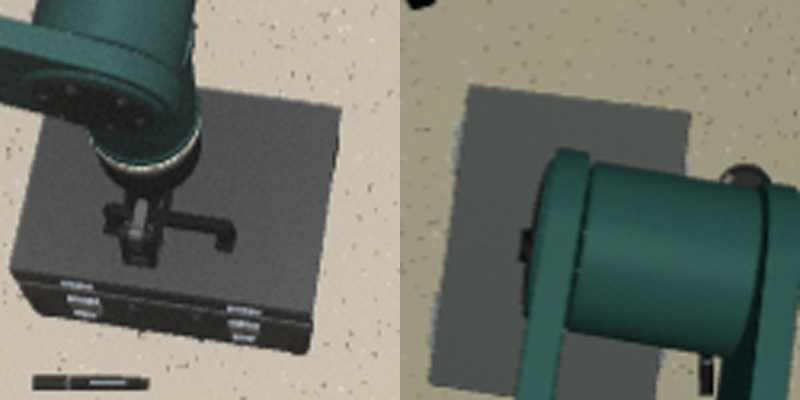

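The side view shows the open fingers above the bar, around (135,225) in the crop, with one finger on each side as projected. Lowering and closing.

Call:
apply_moves([
  [[0,-0.05,-0.05,0.6,0,0,0],[0,-0.05,-0.05,1.1,0,0,0],[0,-0.05,-0.05,1.5,0,0,0],[0,-0.05,-0.05,1.75,0,0,0],[0,-0.05,-0.05,1.92,0,0,0],[0.3,-0.05,-0.05,1.92,0,0,0],[1,-0.05,-0.05,1.92,0,0,0],[1,-0.05,-0.05,1.92,0,0,0]],
], squeeze=30)

```text
time: 2.7
tcp_pos: [0.552, -0.0209, 0.2044]
eef_rot: [-180.0, 0.1, 173.1]
ft_force: [-0.6, 0.4, 0.6]
grip_width: 0.0515
```

Call:
apply_moves([
  [[1,0,0,0,0,0,0],[1,0,0,0,0,0,0],[1,0,0,0,0,0,0]],
])

```text
time: 2.95
tcp_pos: [0.5518, -0.0199, 0.2036]
eef_rot: [179.9, 0.1, 173.0]
ft_force: [6.3, 10.7, -4.5]
grip_width: 0.0132
```

```bash
python3 - <<'E'
from h import *; from bench import robot
s=robot.state(); print(s["tcp_pos"],s["eef_rot"],s["ft_force"],s["grip_width"])
rows(s,[grasp(5,0)],1)
print()
rows(s,[grasp(5+i*3,i*1.1) for i in range(1,9)],1)
E
```

```text
[ 0.55181    -0.019914    0.20362235] [1.79857751e+02 5.79057645e-02 1.73009902e+02] [ 6.27652155 10.72160404 -4.51775772] 0.013242054452974538
[1, 0.034, -0.028, 0.031, 0.1, 0.1, 0.0]

[1, 0.034, 0.075, -0.147, 1.2, 0.1, 0.0]
[1, 0.034, 0.186, -0.319, 2.3, 0.1, 0.0]
[1, 0.034, 0.307, -0.485, 3.4, 0.1, 0.0]
[1, 0.033, 0.436, -0.644, 4.5, 0.1, 0.0]
[1, 0.033, 0.573, -0.796, 5.6, 0.1, 0.0]
[1, 0.033, 0.718, -0.94, 6.7, 0.1, 0.0]
[1, 0.033, 0.87, -1.076, 7.8, 0.1, 0.0]
[1, 0.033, 1.029, -1.204, 8.9, 0.1, 0.0]
```

The bar is gripped (opening 13 mm). Swinging the first part along the arc.

Call:
apply_moves([
  [[1,0,0.06,-0.12,1,0,0],[1,0,0.19,-0.31,2,0,0],[1,0,0.31,-0.49,3.2,0,0],[1,0,0.44,-0.65,4.4,0,0],[1,0,0.58,-0.8,5.5,0,0],[1,0,0.72,-0.95,6.6,0,0],[1,0,0.87,-1.08,7.7,0,0],[1,0,1.03,-1.21,8.8,0,0]],
])

```text
time: 3.62
tcp_pos: [0.5565, 0.0171, 0.2524]
eef_rot: [-170.8, 0.0, 173.0]
ft_force: [0.6, -10.5, -0.1]
grip_width: 0.0127
```

```bash
python3 - <<'E'
from h import *; from bench import robot
s=robot.state(); print(s["tcp_pos"],s["eef_rot"],s["ft_force"],s["grip_width"],s["joints"])
rows(s,[grasp(29,8.8)],1)
print()
rows(s,[grasp(29+i*3,8.8+i*1.1) for i in range(1,9)],1)
E
```

```text
[0.55648668 0.01710233 0.25236507] [-1.70829066e+02  4.58630080e-02  1.73034573e+02] [  0.64823423 -10.45262055  -0.06231942] 0.01271205119569735 [  0.731678    17.14069004  89.27396091  -9.4185374   74.97450179
 -79.74185455]
[1, 0.037, 0.094, -0.003, -0.4, 0.1, 0.0]

[1, 0.037, 0.238, -0.147, 0.7, 0.1, 0.0]
[1, 0.037, 0.39, -0.283, 1.8, 0.1, 0.0]
[1, 0.037, 0.548, -0.41, 2.9, 0.1, 0.0]
[1, 0.037, 0.713, -0.529, 4.0, 0.1, 0.0]
[1, 0.037, 0.883, -0.639, 5.1, 0.1, 0.0]
[1, 0.036, 1.059, -0.739, 6.2, 0.1, 0.0]
[1, 0.036, 1.24, -0.829, 7.3, 0.1, 0.0]
[1, 0.036, 1.426, -0.91, 8.4, 0.1, 0.0]
```

```bash
cat >> h.py <<'E'
def nom(p,R): return dict(tcp_pos=p,eef_rot=R.as_euler('xyz',degrees=True))
E
python3 - <<'E'
from h import *
for a,b in((29,8.8),(53,18)):
    rows(nom(*grasp(a,b)),[grasp(a+i*3,b+i*1.15) for i in range(1,9)],1);print()
rows(nom(*grasp(77,27.2)),[grasp(77+i*2,27.2+i*.8) for i in range(1,9)],1);print()
rows(nom(*grasp(93,33.6)),[grasp(93+i*1,33.6) for i in range(1,9)],1);print()
E
```

```text
[1, -0.0, 0.145, -0.143, 1.1, -0.0, 0.0]
[1, 0.0, 0.296, -0.278, 2.3, -0.0, -0.0]
[1, 0.0, 0.455, -0.405, 3.4, -0.0, 0.0]
[1, -0.0, 0.62, -0.522, 4.6, -0.0, 0.0]
[1, 0.0, 0.791, -0.631, 5.8, -0.0, 0.0]
[1, 0.0, 0.967, -0.73, 6.9, -0.0, 0.0]
[1, -0.0, 1.149, -0.82, 8.1, -0.0, 0.0]
[1, 0.0, 1.334, -0.899, 9.2, -0.0, 0.0]

[1, -0.0, 0.176, -0.099, 1.1, -0.0, -0.0]
[1, -0.0, 0.357, -0.188, 2.3, -0.0, -0.0]
[1, 0.0, 0.542, -0.268, 3.4, -0.0, -0.0]
[1, 0.0, 0.731, -0.337, 4.6, -0.0, -0.0]
[1, 0.0, 0.924, -0.396, 5.7, -0.0, -0.0]
[1, 0.0, 1.119, -0.444, 6.9, -0.0, -0.0]
[1, -0.0, 1.317, -0.482, 8.0, -0.0, -0.0]
[1, 0.0, 1.516, -0.51, 9.2, -0.0, -0.0]

[1, 0.0, 0.129, -0.033, 0.8, -0.0, -0.0]
[1, -0.0, 0.26, -0.062, 1.6, -0.0, -0.0]
[1, -0.0, 0.392, -0.086, 2.4, -0.0, -0.0]
[1, 0.0, 0.524, -0.105, 3.2, -0.0, -0.0]
[1, 0.0, 0.657, -0.12, 4.0, -0.0, -0.0]
[1, 0.0, 0.79, -0.129, 4.8, -0.0, -0.0]
[1, -0.0, 0.923, -0.134, 5.6, -0.0, -0.0]
[1, 0.0, 1.057, -0.134, 6.4, -0.0, -0.0]

[1, -0.0, 0.07, -0.006, -0.0, -0.0, -0.0]
[1, -0.0, 0.14, -0.01, -0.0, -0.0, -0.0]
[1, -0.0, 0.21, -0.013, -0.0, -0.0, -0.0]
[1, -0.0, 0.28, -0.015, -0.0, -0.0, -0.0]
[1, -0.0, 0.35, -0.016, -0.0, -0.0, -0.0]
[1, 0.0, 0.42, -0.016, -0.0, -0.0, -0.0]
[1, 0.0, 0.49, -0.014, -0.0, -0.0, -0.0]
[1, 0.0, 0.56, -0.011, -0.0, -0.0, -0.0]
```

Call:
apply_moves([
  [[1,0,0.15,-0.14,1.1,0,0],[1,0,0.3,-0.28,2.3,0,0],[1,0,0.46,-0.41,3.4,0,0],[1,0,0.62,-0.52,4.6,0,0],[1,0,0.79,-0.63,5.8,0,0],[1,0,0.97,-0.73,6.9,0,0],[1,0,1.15,-0.82,8.1,0,0],[1,0,1.33,-0.9,9.2,0,0]],
])

```text
time: 4.28
tcp_pos: [0.5636, 0.0722, 0.2842]
eef_rot: [-161.3, 0.2, 172.9]
ft_force: [-5.6, -13.5, 24.6]
grip_width: 0.013
```

```bash
python3 - <<'E'
from h import *; from bench import robot
s=robot.state(); print(s["tcp_pos"],s["eef_rot"],s["ft_force"],s["wrist_torque"],s["joints"])
rows(s,[grasp(53,18)],1)
E
```

```text
[0.56364705 0.07221397 0.284231  ] [-161.31680596    0.23428318  172.91745325] [ -5.55885103 -13.53811265  24.55097567] [-3.59939173  1.09489222 -0.28912889] [ 11.79576629  19.64319108  83.05220224 -17.83262043  83.64736891
 -68.10460167]
[1, 0.048, 0.192, 0.066, -0.7, 0.2, -0.2]
```

A radial push of 24 N upward has built up, about 2.5 mm of mismatch. I'll ease the path outward by 2-3 mm and carry on more slowly.

Call:
apply_moves([
  [[1,0,0.06,-0.1,0.5,0,0],[1,0,0.18,-0.18,1.3,0,0],[1,0,0.3,-0.24,2,0,0],[1,0,0.42,-0.29,2.7,0,0],[1,0,0.54,-0.34,3.4,0,0]],
])

```text
time: 4.7
tcp_pos: [0.567, 0.0984, 0.2902]
eef_rot: [-158.1, 0.3, 172.9]
ft_force: [-4.6, -8.4, 21.6]
grip_width: 0.0128
```

```bash
python3 - <<'E'
from h import *; from bench import robot
s=robot.state(); print(s["tcp_pos"],s["eef_rot"],s["ft_force"],s["wrist_torque"],s["grip_width"])
rows(s,[grasp(62,21.4)],1)
b=s["tcp_pos"]-Ro.from_euler('xyz',s["eef_rot"],degrees=True).apply([0,0,.019]);print((Rc.inv().apply(b-C)).round(4))
c=robot.capture("side");im=cv2.resize(c["frame"][110:270,150:310],(600,600),interpolation=2)
cv2.imwrite("pics/2.png",im)
E
```

```text
[0.56699665 0.09841978 0.29020535] [-158.14466276    0.26944225  172.93449774] [-4.60781421 -8.39458658 21.6054002 ] [-2.75403522  0.80968896 -0.18368825] 0.012795135993128193
[1, 0.052, 0.161, 0.137, -0.5, 0.2, -0.2]
[0.0019 0.0891 0.3078]
```

View pics/2.png

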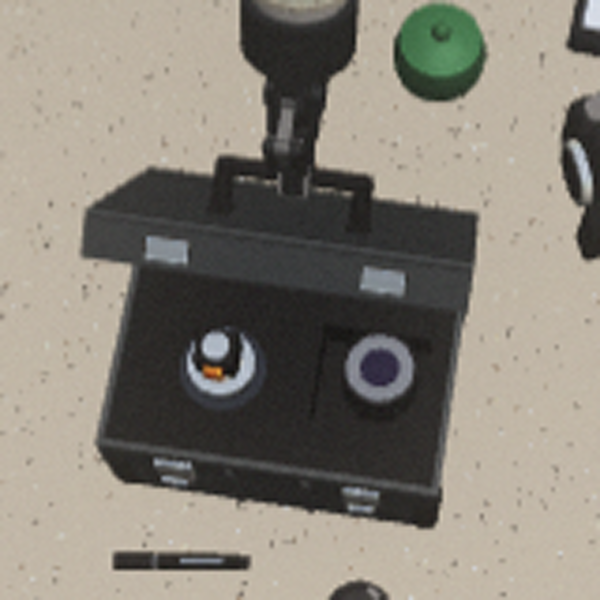

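The side view shows the lid at about 60°, with the fingers holding the bar at (295,180). The lamp with its orange button is at (213,370), and the lens is in place. The outward push suggests a finger back is close to the lid, so I'll hold the bar nearer the tips and tilt the tool faster.

```bash
cat >> h.py <<'E'
def grasp2(deg,tilt,d):
    R=tool(tilt);return hand(deg)+R.apply([0,0,d]),R
E
python3 - <<'E'
from h import *
p,R=grasp(62,21.4);p=p+R.apply([0,0,-.0028])
rows(nom(p,R),[grasp2(62+i*2,21.4+i*1.6,.0155-.0005*i) for i in range(1,9)],1);print()
E
```

```text
[1, -0.0, 0.119, -0.085, 1.6, -0.0, -0.0]
[1, -0.0, 0.24, -0.148, 3.2, -0.0, -0.0]
[1, -0.0, 0.363, -0.206, 4.8, -0.0, -0.0]
[1, 0.0, 0.489, -0.261, 6.4, -0.0, -0.0]
[1, -0.0, 0.617, -0.31, 8.0, -0.0, -0.0]
[1, 0.0, 0.746, -0.356, 9.6, -0.0, -0.0]
[1, -0.0, 0.878, -0.396, 11.2, -0.0, -0.0]
[1, 0.0, 1.011, -0.432, 12.8, -0.0, -0.0]
```

Call:
apply_moves([
  [[1,0,0.12,-0.09,1.6,0,0],[1,0,0.24,-0.15,3.2,0,0],[1,0,0.36,-0.21,4.8,0,0],[1,0,0.49,-0.26,6.4,0,0]],
], squeeze=25)

```text
time: 5.08
tcp_pos: [0.5699, 0.1216, 0.2915]
eef_rot: [-151.9, 0.3, 173.0]
ft_force: [-0.0, -5.7, 11.4]
grip_width: 0.0127
```

```bash
cat > st.py <<'E'
from h import *; from bench import robot
s=robot.state(); print(s["tcp_pos"].round(4),s["eef_rot"].round(1),"F",s["ft_force"].round(1),"M",s["wrist_torque"].round(2),s["grip_width"],"J",s["joints"].round(1))
b=s["tcp_pos"]-Ro.from_euler('xyz',s["eef_rot"],degrees=True).apply([0,0,.013]);b=Rc.inv().apply(b-C);print("bar case",b.round(4),"r",np.hypot(b[1]-.1,b[2]-.14),"lid",np.degrees(np.arctan2(b[2]-.14,.1-b[1]))-25.4)
E
python3 st.py
```

```text
[0.5699 0.1216 0.2915] [-151.9    0.3  173. ] F [-0.  -5.7 11.4] M [-1.75  0.23 -0.  ] 0.0127138229379805 J [ 20.7  24.8  77.4 -24.8  91.4 -59.9]
bar case [0.0021 0.1115 0.3029] r 0.1633196647475395 lid 68.63749094941912
```

```bash
python3 - <<'E'
from h import *
rows(nom(*grasp2(70,27.8,.0135)),[grasp2(70+i*2,27.8+i*1.5,.0135) for i in range(1,9)],1);print()
rows(nom(*grasp2(86,39.8,.0135)),[grasp2(86+i*1.5,39.8+i*.6,.0135) for i in range(1,9)],1);print()
E
```

```text
[1, -0.0, 0.122, -0.051, 1.5, -0.0, -0.0]
[1, -0.0, 0.245, -0.098, 3.0, -0.0, -0.0]
[1, -0.0, 0.37, -0.14, 4.5, -0.0, -0.0]
[1, -0.0, 0.496, -0.178, 6.0, -0.0, -0.0]
[1, 0.0, 0.624, -0.212, 7.5, -0.0, -0.0]
[1, -0.0, 0.753, -0.24, 9.0, -0.0, -0.0]
[1, 0.0, 0.882, -0.265, 10.5, -0.0, -0.0]
[1, 0.0, 1.012, -0.284, 12.0, -0.0, -0.0]

[1, -0.0, 0.097, -0.032, 0.6, -0.0, -0.0]
[1, 0.0, 0.194, -0.061, 1.2, -0.0, -0.0]
[1, 0.0, 0.292, -0.088, 1.8, -0.0, -0.0]
[1, 0.0, 0.391, -0.112, 2.4, -0.0, -0.0]
[1, -0.0, 0.49, -0.133, 3.0, -0.0, -0.0]
[1, -0.0, 0.59, -0.151, 3.6, -0.0, -0.0]
[1, -0.0, 0.691, -0.167, 4.2, -0.0, -0.0]
[1, -0.0, 0.792, -0.181, 4.8, -0.0, -0.0]
```

Call:
apply_moves([
  [[1,0,0.12,-0.06,1.5,0,0],[1,0,0.25,-0.11,3,0,0],[1,0,0.37,-0.15,4.5,0,0],[1,0,0.5,-0.19,6,0,0],[1,0,0.62,-0.22,7.5,0,0],[1,0,0.75,-0.25,9,0,0],[1,0,0.88,-0.27,10.5,0,0],[1,0,1.01,-0.29,12,0,0]],
])

```text
time: 5.75
tcp_pos: [0.5753, 0.164, 0.2841]
eef_rot: [-140.0, 0.4, 173.0]
ft_force: [0.2, -0.0, 18.5]
grip_width: 0.0127
```

```bash
python3 st.py
```

```text
[0.5753 0.164  0.2841] [-140.     0.4  173. ] F [ 0.2 -0.  18.5] M [-1.82  0.28 -0.01] 0.012711200704735751 J [ 28.3  32.4  71.5 -32.4  99.9 -53.4]
bar case [0.0022 0.1564 0.2941] r 0.16407650695689027 lid 84.72276691038317
```

Call:
apply_moves([
  [[1,0,0.08,-0.06,0.6,0,0],[1,0,0.17,-0.1,1.2,0,0],[1,0,0.27,-0.13,1.8,0,0],[1,0,0.36,-0.15,2.4,0,0],[1,0,0.46,-0.17,3,0,0],[1,0,0.56,-0.19,3.6,0,0],[1,0,0.65,-0.21,4.2,0,0],[1,0,0.72,-0.22,4.8,0,0]],
])

```text
time: 6.42
tcp_pos: [0.5789, 0.1923, 0.2707]
eef_rot: [-135.3, 0.3, 173.0]
ft_force: [1.2, 1.5, 11.9]
grip_width: 0.0128
```

```bash
python3 st.py
```

```text
[0.5789 0.1923 0.2707] [-135.3    0.3  173. ] F [ 1.2  1.5 11.9] M [-1.1  -0.03  0.22] 0.01276994035605641 J [ 31.4  36.8  68.2 -34.7 103.6 -51.1]
bar case [0.0023 0.1857 0.2799] r 0.16407829995190729 lid 96.10157325793693
```

Call:
apply_moves([
  [[1,0,0.05,-0.01,0,0,0],[1,0,0.1,-0.02,0,0,0],[1,0,0.15,-0.03,0,0,0],[1,0,0.2,-0.04,0,0,0],[1,0,0.25,-0.05,0,0,0],[1,0,0.3,-0.06,0,0,0],[1,0,0.35,-0.07,0,0,0],[1,0,0.35,-0.07,0,0,0]],
])

```text
time: 7.08
tcp_pos: [0.5804, 0.204, 0.2624]
eef_rot: [-135.4, 0.3, 173.1]
ft_force: [3.3, 0.3, 9.7]
grip_width: 0.0128
```

```bash
python3 st.py
```

```text
[0.5804 0.204  0.2624] [-135.4    0.3  173.1] F [3.3 0.3 9.7] M [-0.83 -0.13  0.29] 0.012791123655447484 J [ 32.1  37.8  67.3 -34.4 103.8 -50.4]
bar case [0.0024 0.1976 0.2716] r 0.16383181935955818 lid 101.15020625265859
```

Call:
apply_moves([
  [[1,0,0.05,-0.01,0,0,0],[1,0,0.1,-0.02,0,0,0],[1,0,0.15,-0.03,0,0,0],[1,0,0.15,-0.03,0,0,0]],
])

```text
time: 7.42
tcp_pos: [0.5803, 0.2043, 0.2623]
eef_rot: [-134.7, 0.4, 172.8]
ft_force: [0.1, -15.1, 18.6]
grip_width: 0.0125
```

```bash
python3 st.py
```

```text
[0.5803 0.2043 0.2623] [-134.7    0.4  172.8] F [  0.1 -15.1  18.6] M [-3.72  0.19  0.29] 0.012534812563092902 J [ 32.2  38.2  67.  -34.7 104.3 -50.1]
bar case [0.0023 0.1979 0.2715] r 0.16391729392076113 lid 101.27232120179193
```

The stop is reached: about 22 N tangential and no further motion. Relaxing the push, opening slightly, then backing out along the tool axis.

Call:
apply_moves([
  [[1,0,-0.06,0,0,0,0],[0.75,0,-0.06,0,0,0,0],[0.75,0,-0.06,0,0,0,0],[0.75,0,-0.06,0,0,0,0],[0.75,0,-0.06,0,0,0,0]],
])

```text
time: 7.83
tcp_pos: [0.5799, 0.2068, 0.2595]
eef_rot: [-135.3, 0.1, 173.0]
ft_force: [1.6, -3.6, 6.4]
grip_width: 0.0214
```

```bash
python3 st.py
```

```text
[0.5799 0.2068 0.2595] [-1.353e+02  1.000e-01  1.730e+02] F [ 1.6 -3.6  6.4] M [-0.83 -0.08  0.2 ] 0.021357644901010445 J [ 32.3  38.1  67.2 -34.2 103.9 -50.3]
bar case [0.0016 0.2002 0.2688] r 0.1631604186324324 lid 102.49303747786695
```

Call:
apply_moves([
  [[0.75,0,-0.05,0,0,0,0],[0.75,0,-0.05,-0.25,0,0,0],[0.75,0,-0.05,-0.6,0,0,0],[0.75,0,-0.05,-1.2,0,0,0],[0.75,0,-0.05,-2,0,0,0],[0.75,0,-0.05,-2.8,0,0,0],[0.5,0,-0.05,-3.5,0,0,0],[0,0,-0.05,-3.5,0,0,0]],
])

```text
time: 8.5
tcp_pos: [0.5915, 0.3084, 0.3627]
eef_rot: [-135.8, 0.3, 173.2]
ft_force: [-1.0, -0.2, 0.3]
grip_width: 0.0445
```

```bash
python3 - <<'E'
from st import *
c=robot.capture("side");np.savez("side3.npz",**c);t=robot.capture("top");np.savez("top3.npz",**t)
cv2.imwrite("pics/3.png",np.hstack([cv2.resize(c["frame"][110:270,150:310],(400,400),interpolation=2),cv2.resize(t["frame"][130:290,190:350],(400,400),interpolation=2)]))
g=np.array([cw([-.055,-.01,.15]),cw([-.055,-.031,.1325])]);print(proj(c,g),proj(t,g))
for c,n in((c,"side"),(t,"top")):
    hsv=cv2.cvtColor(c["frame"],cv2.COLOR_BGR2HSV);m=cv2.inRange(hsv,(5,150,100),(22,255,255))
    if n=="side": m[:, :180]=0;m[:170]=0;m[260:]=0;m[:,280:]=0
    else: m[:,:225]=0
    _,_,st,ce=cv2.connectedComponentsWithStats(m);print(n,st[1:],ce[1:].round(1))
E
```

```text
[0.5915 0.3084 0.3627] [-135.8    0.3  173.2] F [-1.  -0.2  0.3] M [ 0.3   0.03 -0.03] 0.04449769896338961 J [ 37.7  41.   47.1 -35.5 120.6 -56. ]
bar case [0.0007 0.3024 0.372 ] r 0.3079042385905253 lid 105.70516251429135
[[206.86552051 203.13191623]
 [206.1778363  211.50998816]] [[281.57674473 226.92236905]
 [288.49582129 227.5693109 ]]
side [[204 208   5   3  13]] [[206.3 208.9]]
top [[286 225   2   5  10]] [[286.5 227. ]]
```

View pics/3.png

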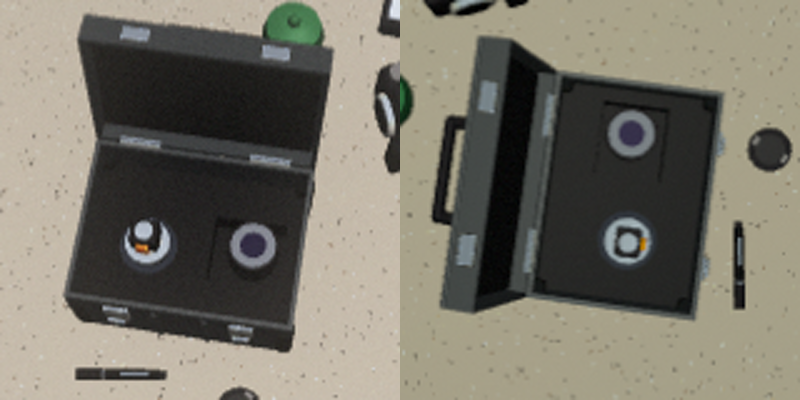

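The side view shows the lid fully open, with the lamp at crop (147,235) and the button below it at (142,248). The top view shows the lamp at (228,241) and the button on its right. Nothing else has moved. Refining the lamp position.

```bash
python3 - <<'E'
from h import *
T=load("top3.npz");S=load("side3.npz")
X=tri(T,[[281.2,226.4],[286.5,227.0]],S,[[208.8,202],[206.3,208.9]]);print(X.round(4),Rc.inv().apply(X-C).round(4))
for c,w in((T,(272,292,215,240)),(S,(198,220,192,222))):
    f=c["frame"][w[2]:w[3],w[0]:w[1]].max(2);m=(f>120).astype(np.uint8)
    _,_,st,ce=cv2.connectedComponentsWithStats(m);print([(a[4],(b+[w[0],w[2]]).round(1).tolist()) for a,b in zip(st[1:],ce[1:]) if a[4]>4])
# case rim corners from top view crop, on plane z=.14
P=np.array([[190+722*0,0]])
px=np.array([[722-400,94],[694-400,317]])*.4+[190,130]
Q=plane(T,px,.14);print(Rc.inv().apply(Q-C).round(4))
E
```

```text
[[ 0.5031  0.0157  0.1553]
 [ 0.498  -0.0007  0.1401]] [[-0.0513 -0.0079  0.1553]
 [-0.0544 -0.0248  0.1401]]
[(np.int32(141), [280.3, 225.4]), (np.int32(43), [280.9, 226.7])]
[(np.int32(42), [206.9, 201.8]), (np.int32(112), [209.1, 209.2])]
[[ 0.1319 -0.0971  0.14  ]
 [-0.1319 -0.0968  0.14  ]]
```

```bash
python3 - <<'E'
from st import *
L=cw([-.055,-.0095,0])
print(L)
rows(s,[([.58,.30,.45],tool(44)),([.54,.20,.45],tool(20)),([.52,.1,.44],tool(5)),([L[0],L[1],.40],tool(0))],0)
E
```

```text
[0.5909 0.3052 0.3591] [-135.5    0.   173.1] F [-0.  -0.9 -0.4] M [ 0.31 -0.03 -0.02] 0.05923254216803074 J [ 37.5  41.   47.7 -35.5 120.4 -55.9]
bar case [0.0006 0.2993 0.3684] r 0.3031237878218827 lid 105.70391443192293
[0.4992522  0.01457363 0.        ]
[0, 0.255, -1.708, -1.506, -0.5, 0.1, 0.1]
[0, 0.949, -3.564, 0.317, -24.5, 0.1, 0.1]
[0, 1.147, -5.202, 2.276, -39.5, 0.1, 0.1]
[0, 1.408, -6.058, 4.519, -44.5, 0.1, 0.1]
```

Call:
apply_moves([
  [[0,0.25,-1.7,-1.5,0,0,0],[0,0.25,-1.7,-1.5,0,0,0],[0,0.25,-1.7,-1.5,0,0,0],[0,0.95,-3.56,0.3,-24.5,0,0],[0,0.95,-3.56,0.3,-24.5,0,0],[0,0.95,-3.56,0.3,-24.5,0,0],[0,1.15,-5.2,2.28,-39.5,0,0],[0,1.15,-5.2,2.28,-39.5,0,0]],
])

```text
time: 9.27
tcp_pos: [0.5225, 0.1177, 0.4419]
eef_rot: [-171.6, 0.1, 173.1]
ft_force: [1.9, -3.0, 0.4]
grip_width: 0.085
```

```bash
python3 - <<'E'
from st import *
L=cw([-.055,-.0095,0])
rows(s,[([.52,.1,.44],tool(5)),([L[0],L[1],.40],tool(0)),([L[0],L[1],.22],tool(0))],0)
E
```

```text
[0.5225 0.1177 0.4419] [-1.716e+02  1.000e-01  1.731e+02] F [ 1.9 -3.   0.4] M [-0.    0.01 -0.02] 0.08501591219660318 J [ 10.9  10.1  72.8  -8.2  99.5 -73.3]
bar case [-0.0445  0.0976  0.4547] r 0.3147559170557124 lid 64.16473954477758
[0, 0.009, -0.435, 0.112, -3.4, 0.2, 0.1]
[0, 0.269, -2.448, 1.421, -8.4, 0.2, 0.1]
[0, 0.281, -1.787, 5.872, -8.4, 0.2, 0.1]
```

Call:
apply_moves([
  [[0,0.27,-2.2,1.2,-8,0,0],[0,0.27,-2.2,1.2,-8,0,0],[0,0.27,-2.2,1.4,-8,0,0],[0,0.27,-1.9,3,-8,0,0],[0,0.27,-1.8,4,-8,0,0],[0,0.27,-1.7,5,-8,0,0],[0,0.27,-1.7,5.7,-8,0,0],[0,0.27,-1.7,5.7,-8,0,0]],
])

```text
time: 9.93
tcp_pos: [0.4936, 0.0178, 0.2202]
eef_rot: [-179.2, -0.8, 172.9]
ft_force: [-1.8, 0.4, 0.1]
grip_width: 0.0855
```

```bash
python3 - <<'E'
from st import *
L=cw([-.055,-.0095,0])
rows(s,[([L[0],L[1],.22],tool(0)),([L[0],L[1],.1155],tool(0))],0)
E
```

```text
[0.4936 0.0178 0.2202] [-179.2   -0.8  172.9] F [-1.8  0.4  0.1] M [0.   0.02 0.07] 0.08545339443938947 J [ -5.4  13.   99.5  -0.8  68.4 -88. ]
bar case [-0.0608 -0.0068  0.2332] r 0.14172582770686998 lid 15.697419721978633
[0, -0.151, -0.063, 0.003, -0.8, -0.8, -0.1]
[0, -0.187, -0.026, 2.615, -0.8, -0.8, -0.1]
```

Call:
apply_moves([
  [[0,0,0,0,0,0,0],[0,0,0,0,0,0,0]],
])

```text
time: 10.1
tcp_pos: [0.5006, 0.018, 0.2282]
eef_rot: [-179.2, 0.0, 173.0]
ft_force: [0.7, 0.2, 0.6]
grip_width: 0.0854
```

```bash
python3 - <<'E'
from st import *
L=cw([-.055,-.0095,0])
rows(s,[([L[0],L[1],.17],tool(0)),([L[0],L[1],.1155],tool(0))],0)
E
```

```text
[0.5006 0.018  0.2282] [-179.2    0.   173. ] F [0.7 0.2 0.6] M [-0.04  0.01  0.04] 0.08541906716866383 J [ -5.3  12.6  98.6  -0.8  68.7 -88. ]
bar case [-0.054  -0.0058  0.2412] r 0.146431915880063 lid 18.340625123341063
[0, 0.024, -0.068, 1.457, -0.8, 0.0, 0.0]
[0, 0.025, -0.05, 2.82, -0.8, 0.0, 0.0]
```

Settled. Descending to the grip, still open.

Call:
apply_moves([
  [[0,0.02,-0.07,0.7,-0.8,0,0],[0,0.02,-0.07,1.4,-0.8,0,0],[0,0.02,-0.06,1.9,-0.8,0,0],[0,0.02,-0.05,2.3,-0.8,0,0],[0,0.02,-0.05,2.6,-0.8,0,0],[0,0.02,-0.05,2.8,-0.8,0,0],[0,0.02,-0.05,2.8,-0.8,0,0]],
])

```text
time: 10.68
tcp_pos: [0.5004, 0.0147, 0.1162]
eef_rot: [180.0, 0.1, 173.1]
ft_force: [-0.7, 1.1, 0.6]
grip_width: 0.0854
```

```bash
python3 - <<'E'
from st import *
L=cw([-.055,-.0095,0])
rows(s,[([L[0],L[1],.1155],tool(0))],0)
c=robot.capture("side");t=robot.capture("top")
cv2.imwrite("pics/4.png",np.hstack([cv2.resize(c["frame"][160:240,170:250],(400,400),interpolation=2),cv2.resize(t["frame"][180:260,240:320],(400,400),interpolation=2)]))
E
```

```text
[0.5004 0.0147 0.1162] [1.800e+02 1.000e-01 1.731e+02] F [-0.7  1.1  0.6] M [-0.02  0.02  0.  ] 0.08541228021904824 J [ -6.2  20.6 106.2   0.   53.1 -89.3]
bar case [-0.0539 -0.0093  0.1292] r 0.1097882674331227 lid -31.06302750330366
[0, 0.029, -0.006, 0.017, 0.0, 0.1, 0.1]
```

View pics/4.png

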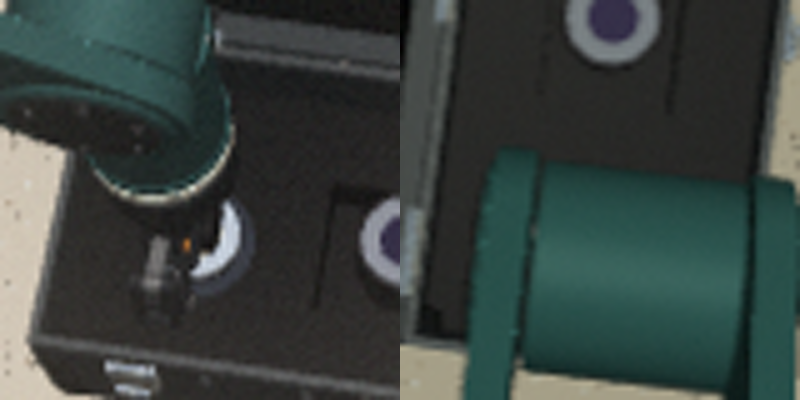

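The side view shows the -y finger standing in front of the button: finger block at crop (162,285), button at (187,243). I'll check the finger's sideways alignment numerically before closing.

```bash
python3 - <<'E'
from h import *
S=load("side3.npz")
for p in([-.055,-.0095-.050,.120],[-.055,-.0095-.050,.14],[-.055,-.031,.1325],[-.038,-.0095,.10],[-.055,-.0095,.105],[-.029,-.0095,.105]):
    print(p,((proj(S,cw(p))-[170,160])*5).round(0))
E
```

```text
[-0.055, -0.059500000000000004, 0.12] [[174. 309.]]
[-0.055, -0.059500000000000004, 0.14] [[171. 300.]]
[-0.055, -0.031, 0.1325] [[181. 258.]]
[-0.038, -0.0095, 0.1] [[220. 242.]]
[-0.055, -0.0095, 0.105] [[192. 236.]]
[-0.029, -0.0095, 0.105] [[234. 242.]]
```

The lamp centre agrees with the prediction within about 2 mm. Closing gently first to check the centring.

Call:
apply_moves([
  [[0.4,0,0,0,0,0,0],[0.4,0,0,0,0,0,0],[0.5,0,0,0,0,0,0],[0.6,0,0,0,0,0,0],[0.7,0,0,0,0,0,0],[0.7,0,0,0,0,0,0],[0.8,0,0,0,0,0,0],[0.8,0,0,0,0,0,0]],
], squeeze=25)

```text
time: 11.45
tcp_pos: [0.4999, 0.0174, 0.1165]
eef_rot: [179.7, 0.1, 173.0]
ft_force: [0.1, 14.5, 8.7]
grip_width: 0.0307
```

```bash
python3 st.py
```

```text
[0.4999 0.0174 0.1165] [1.797e+02 1.000e-01 1.730e+02] F [ 0.1 14.5  8.7] M [ 1.62  0.03 -0.06] 0.030721362004989802 J [ -6.1  20.6 106.2   0.3  53.1 -89.3]
bar case [-0.0548 -0.0067  0.1295] r 0.10717261028982145 lid -31.029293216988858
```

The opening of 30.7 mm means the button is fully in (reading offset -1.2 mm, as on the bar). Re-centring 3 mm towards +y, squeezing harder, then drawing up.

Call:
apply_moves([
  [[1,0,0.04,0,0,0,0],[1,0,0.08,0,0,0,0],[1,0,0.08,-0.05,0,0,0],[1,0,0.08,-0.15,0,0,0],[1,0,0.08,-0.25,0,0,0],[1,0,0.08,-0.35,0,0,0]],
], squeeze=45)

```text
time: 11.95
tcp_pos: [0.4999, 0.018, 0.1296]
eef_rot: [180.0, 0.0, 173.0]
ft_force: [2.9, 2.7, -5.4]
grip_width: 0.0297
```

```bash
python3 st.py
```

```text
[0.4999 0.018  0.1296] [180.   0. 173.] F [ 2.9  2.7 -5.4] M [-0.32 -0.42 -0.17] 0.029672374828653807 J [ -5.9  19.5 105.4   0.   55.1 -88.9]
bar case [-0.0548 -0.0061  0.1426] r 0.10608673973287974 lid -23.97296232607506
```

Call:
apply_moves([
  [[1,0,0,-0.2,0,0,0],[1,0,0,-0.42,0,0,0],[1,0,0,-0.64,0,0,0],[1,0,0,-0.86,0,0,0],[1,0,0,-1.08,0,0,0],[1,0,0,-1.3,0,0,0],[1,0,0,-1.5,0,0,0],[1,0,0,-1.65,0,0,0]],
])

```text
time: 12.62
tcp_pos: [0.4999, 0.018, 0.1964]
eef_rot: [180.0, 0.0, 173.0]
ft_force: [4.2, 4.1, -4.0]
grip_width: 0.0294
```

```bash
python3 st.py
```

```text
[0.4999 0.018  0.1964] [180.   0. 173.] F [ 4.2  4.1 -4. ] M [-0.23 -0.56 -0.16] 0.029384612783302216 J [ -5.9  14.5 101.2   0.   64.3 -88.9]
bar case [-0.0548 -0.0061  0.2094] r 0.12676231931754978 lid 7.80275636609592
```

Call:
apply_moves([
  [[1,0,0,-0.04,0,0,0],[1,0,0,-0.08,0,0,0],[1,0,0,-0.11,0,0,0],[1,0,0,-0.14,0,0,0],[1,0,0,-0.14,0,0,0]],
])

```text
time: 13.03
tcp_pos: [0.4999, 0.018, 0.2012]
eef_rot: [180.0, 0.0, 173.0]
ft_force: [3.0, 4.4, -3.6]
grip_width: 0.0297
```

```bash
python3 st.py
```

```text
[0.4999 0.018  0.2012] [180.   0. 173.] F [ 3.   4.4 -3.6] M [-0.13 -0.49 -0.18] 0.029731227350404982 J [ -5.9  14.2 100.8   0.   64.9 -88.9]
bar case [-0.0548 -0.0061  0.2142] r 0.1294462690278388 lid 9.578074629318714
```

Call:
apply_moves([
  [[1,0,0,-0.03,0,0,0],[1,0,0,-0.06,0,0,0],[1,0,0,-0.06,0,0,0]],
])

```text
time: 13.28
tcp_pos: [0.4998, 0.018, 0.2019]
eef_rot: [180.0, -0.0, 173.0]
ft_force: [8.6, 3.5, -17.4]
grip_width: 0.0297
```

```bash
python3 st.py
```

```text
[0.4998 0.018  0.2019] [180.  -0. 173.] F [  8.6   3.5 -17.4] M [-0.29 -1.31 -0.26] 0.02974700153096983 J [ -5.9  14.2 100.8   0.   65.1 -88.9]
bar case [-0.0549 -0.0061  0.2149] r 0.12982031563065252 lid 9.815039118566844
```

The second stop is reached: the pull rose from 4 to 17 N after about 85 mm of travel. Easing slightly, holding, and looking.

Call:
apply_moves([
  [[1,0,0,0.02,0,0,0],[1,0,0,0.02,0,0,0],[1,0,0,0.02,0,0,0],[1,0,0,0.02,0,0,0],[1,0,0,0.02,0,0,0],[1,0,0,0.02,0,0,0]],
])

```text
time: 13.78
tcp_pos: [0.4998, 0.018, 0.2018]
eef_rot: [180.0, 0.0, 173.0]
ft_force: [5.9, 3.8, -10.7]
grip_width: 0.0294
```

```bash
python3 - <<'E'
from st import *
c=robot.capture("side");t=robot.capture("top")
cv2.imwrite("pics/5.png",np.hstack([cv2.resize(c["frame"][110:290,150:330],(400,400),interpolation=2),cv2.resize(t["frame"][130:310,190:370],(400,400),interpolation=2)]))
E
```

```text
[0.4998 0.018  0.2018] [180.   0. 173.] F [  5.9   3.8 -10.7] M [-0.28 -0.93 -0.25] 0.029421912937905186 J [ -5.9  14.2 100.8   0.   65.1 -88.9]
bar case [-0.0549 -0.0061  0.2148] r 0.12980215066580184 lid 9.805652766906462
```

View pics/5.png

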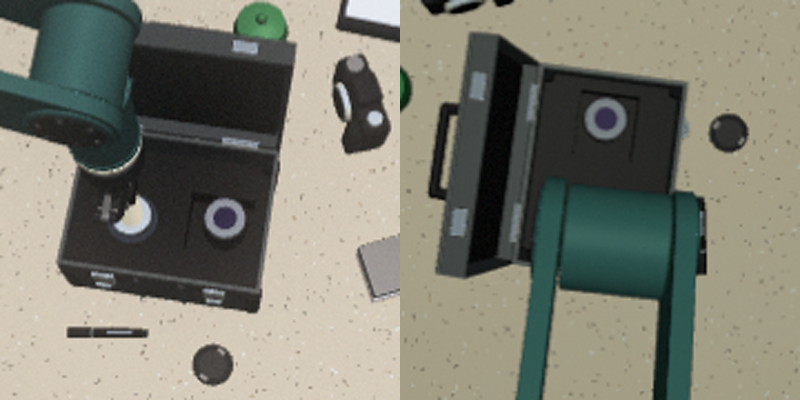

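The side view shows the lamp drawn up and glowing at (130,213), and the lid still back. The lens (225,215), pen and cap are where they were. Handing in.

```bash
python3 -c "
from bench import robot
print(robot.sign_off())"
```

```text
the job is handed in; nothing more can be done
None
```

The job is done and handed in at about 14 s of the 64 s allowed. The lid was swung back by its handle to its stop. The lamp is drawn up to its second stop and held there with the button squeezed in.

Last checks:
- **Lid:** it stopped moving against about 22 N at an estimated 101° (the stop is at 100°). It stayed there after release and in the final picture.
- **Lamp:** it rose about 85 mm, where the pull went from 4 N to 17 N. I eased that to 11 N and it held its height. The light is on in the picture.
- **Button:** the grip opening reads 29–30 mm. Allowing for the gripper reading about 1.2 mm low on the 14 mm bar, that is about 1 mm narrower than a fully pressed button (32 mm). I took it as fully in, and the lamp slid past the first stop without catching.
- **Other things:** the case lens, pen and cap looked unmoved. The tray and the bench lens were not looked at again.

Two readings disagreed with what I expected:
- **During the lid swing:** a radial force of up to about 25 N built up. I put it down to a finger close to the lid, backed the tool off a few millimetres, and it dropped.
- **At the lamp:** its grip was about 3 mm further towards the hinge side than I measured, so I re-centred before pulling.

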